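Find the spacer's blind hole and hold it hole-up on the depth gauge

ROBOT

A 6-joint arm with a two-finger parallel gripper is mounted at the origin on the work surface. World frame = base frame: x ahead of the robot, y to its left, z up, the work surface at z = 0. Lengths are in m, angles in rad, forces in N, time in s.
With the tool pointing down it reaches from about 0.425 to 0.95 m from the base axis. Payload 3.5 kg.
Tool frame: the origin (TCP) lies at the very end of the fingers, on their centre line; the grasp point (between the pads) lies 19 mm behind it; z points along the fingers, y is the direction in which the jaws open and shut (so a half turn about z gives the same grasp; the last joint's range is limited). The gripper opens to 85 mm and grips with 20 to 120 N. Pads are 22 mm wide; open, the fingers measure 114 mm over their backs; the gripper's body (76 mm by 85 mm) begins 54 mm behind the grasp point. The pads swing forward as they close: fully open they stand 13 mm farther back than shut.
Start: joints at [0.959, 0.286, 1.577, -0, 1.279, -0.15], TCP at [0.301, 0.604, 0.231] pointing down, gripper open.
Joint ranges: [-2.77, 2.77], [-0.9, 2.22], [0.21, 2.48], [-1.53, 4.67], [0.24, 2.81], [-2.84, 2.84]. Speed limits (rad/s): [2.79, 2.79, 3.14, 3.14, 3.14, 3.14].

INTERFACE

Orientations are given as a unit quaternion [x, y, z, w].
In Python, from plant import get_state, read_camera, get_calibration, ticket, search_frame, cut_out, pinpoint gives the robot as it stands.
- The arm moves only by the tool move_arm, never from a script. Its argument "plan" is a list that holds one entry, the list of rows, each a list of 7 numbers: the turn, a rotation vector about the tool's x, y, z in degrees, then the shift along the tool's x, y, z in m, then the finger opening in m, from 0 to 0.0854. In form: [[[ax, ay, az, x, y, z, hand], ...]]. A call has exactly 5 rows; each row is the pose to reach, as a shift and turn from the pose measured when the call began, along the tool's axes at that moment; what a row does not reach only later rows make up. A row lasts 1/8 s, in which the tool goes at most 62.5 mm and 10.7 degrees, less where a joint would pass 70% of its speed; a pose out of reach is approached as far as the arm can. A call with a gripper value outside its range is refused whole. The fingers move at their own pace and stop on an object; "force" is the grip in N (left out, the last holds). Time passes only in rows, so rows that repeat a pose let the fingers close, or fill a call up. It gives the time, the measured TCP pose, the force and the opening at its end, in the units of the state.
- get_state(): the state, without advancing time (a new reading comes with each control period).
- read_camera(name): name is "scene" or "side" or "wrist"; returns the picture (420x560x3 uint8, red, green, blue); there is no depth.
- get_calibration(name): a dict with "mtx" (3x3 intrinsics, pixels), "extrinsics" (4x4, takes a point from camera to world coordinates); the wrist camera has in their place "hand_eye" (4x4, takes a point from camera to tool coordinates, whose origin is the TCP and whose axes are the flange's). Camera axes: x right, y up, looking along -z (the intrinsics and any distortion apply to the point x, -y, -z); pixel columns grow to the right and rows downward; lengths in m; the calibration is good to about 2 mm. A picture is of the moment at which its call begins: read the wrist's pose just before it. get_calibration takes no time and is no camera call.
- ticket.sign_off(): hands the job in, once; it reports no verdict.
Trained networks look in the newest picture that a camera, given by its name, has taken for a name from the list of things; names that differ only in an ending like _2 or _b are one class to them, and where a whole thing is asked for, a point or a joint stands for the part that bears it (a point fixed in the world has none). Each returns a list of dicts, best first, with "p" (0 to 1); they miss things now and then, are a little off and sometimes report something else, mostly with a low value. They report only what shows in the picture. A call takes as long as a camera call. They do not tell look-alikes from the thing itself.
- search_frame(camera, query): "centre" ([column, row] in pixels, amid what is visible of it).
- cut_out(camera, query): "pixels" (420x560 bool, what is visible of it) and "centre" ([column, row] in pixels, amid what is visible of it).
- pinpoint(camera, query): "centre" ([column, row] in pixels: a listed point, or the origin of a listed thing).
The state is a dict: "time": time; "qpos": joint angles; "dq": joint speeds; "joint_efforts": joint torques, N m; "eef_pos": TCP position; "tcp_rot": TCP orientation; "contact_force": force on the tool from outside, world axes, zero at the start; "wrist_torque": the same for the moment, N m; "opening": opening from 0.0 (shut) to 1.0 (fully open).
Only numpy, scipy, OpenCV 4.12 (cv2) and the standard library are available. Lean on these libraries where they do the work, as an engineer would, in place of code of your own. Each camera call takes 0.05 s, during which the arm holds its last target.

TASK

Pick up the brass spacer from its rest, turn it so that its blind hole faces straight up (both ends look alike from above; the gauge rod will tell you by feel whether you have the right end), and raise it under the hanging rod of the depth gauge until the rod stands on the floor of the hole and has been lifted by about 7 mm. Finish while holding it there, upright and still, for the reading; do not drive the rod to its upper stop, and leave the other things on the table where they are.

Things in the scene. Friction and masses are not known exactly. Their poses are not given: they have to be found in the camera images.
- spacer_mid (a point): Centre of the brass blind spacer: a square bar 32 x 32 mm, 56 mm long, about 0.36 kg, lying on its side on a narrow rest. One end has a round blind hole, 18 mm wide and 34 mm deep; the other is closed. x runs along its length and points out of the open end of the hole; z is up at the start. The hole may face left, right, away from the robot or between; from above both ends look alike.
- hole_floor (a point): Middle of the flat floor of the spacer's blind hole, 6 mm from the spacer's centre towards the closed end and 34 mm in from the open end. Same axes as the spacer's centre.
- rest: Fixed narrow rest under the spacer, black rubber on steel: 70 mm long (its x axis), 18 mm wide, 20 mm high, so 7 mm of the spacer overhangs on each side. The spacer lies along it. Origin: centre of its underside, on the table.
- gauge: Fixed depth gauge. Origin on the table straight below its rod; x points from rod to column. Grey base 18 mm thick, x -30 to 130 mm, y +-60 mm; steel column 24 mm thick, 350 mm high, at x 105 mm; white arm 24 mm wide, at 287 to 313 mm height, from column to 8 mm before the rod; 54 mm dial above its front, to 370 mm height; dark bush 16 mm thick below it, down to 270 mm.
- rod_tip (a point): Lower tip of the gauge's thin steel rod, 6 mm diameter, which hangs straight down from the arm with 100 mm of it free below the bush. The tip is 170 mm above the table when untouched and moves up with the rod.
- rod (a joint): How far the rod has been lifted, in metres: 0 untouched, 0.020 at its upper stop. A soft spring pushes it down: about 1.3 N to start moving, 2.7 N at 7 mm, 5.3 N at the stop.
- beaker: Clear glass beaker, 64 mm across, 90 mm high, standing mouth-up at the back of the table. Bystander. Origin: centre of its underside.
- jar: Brown glass jar with white cap, 60 mm across, 100 mm high, far to the left. Bystander. Origin: centre of its underside.
- cup: White ceramic cup, 72 mm across, 80 mm high, far to the right. Bystander. Origin: centre of its underside.
- blank: Plain solid aluminium cube, 30 mm, towards the robot from the middle of the table; has no hole. Bystander. Origin: centre of its underside.
- tweezers: Steel tweezers, 120 mm long, 8 mm thick, lying flat in the middle of the table. Bystander. Origin: underside, half-way along.
- puck: Black round furnace lid, 52 mm across, 20 mm high with its knob, lying flat on the table. Bystander. Origin: centre of its underside.
- panbox: Open clear plastic box of small aluminium sample pans, 90 x 70 mm, 35 mm high. Bystander. Origin: centre of its underside.
- spacer: The same brass spacer; origin in the middle of the side it lies on, 16 mm below its centre at the start; axes as for its centre.
Not all that is in view belongs to the job. Several things have the shape of the spacer; the one meant has the colours described above.

How it is judged:
On the way:
1. the spacer has been lifted off its rest in the gripper (height (world z) of spacer_mid above 0.06 m and contact force between the fingers and spacer above 1 N), for 0.1 s.
At the end, for the whole second after the job is handed in: The spacer is still held in the fingers (more than 2 N), at gauge height with nothing under it, its hole facing up within 12 degrees of vertical, the rod's tip within 9 mm of the middle of the hole's floor, the rod lifted by 3 to 12 mm, and the spacer moving slower than 20 mm/s (contact force between the fingers and spacer above 2 N and angle between spacer_mid's own x axis and vertical below 0.21 rad and distance between rod_tip and hole_floor below 0.009 m and value of joint rod between 0.003 and 0.012 m and height (world z) of spacer_mid above 0.16 m and linear speed of spacer below 0.02 m/s and contact force between spacer and rest below 0.1 N); the arm keeps its last pose, push and grip.
It fails at once if the rod is driven to its upper stop (lifted more than 18 mm) (value of joint rod above 0.018 m).
It fails at once if a bystander is moved by more than 30 mm (distance of any of beaker, jar, cup, blank, tweezers, puck, panbox from where it was at the start of the episode above 0.03 m).
It also fails if it takes over 48 s, if anything falls off the work surface, if the arm or the gripper's body presses on something with over 40 N, if the wrist force passes 120 N, or if a joint passes its speed limit or range.

## Working session

There is one attempt and no reset: what is moved stays moved. The work goes in short steps, Python scripts to look and compute and a tool call to move; the robot and the scene stay as the last step left them, time stands still between calls to the robot, and variables do not carry over. Pictures are saved under pics/ and viewed, and the job is handed in when it is done.

Besides the shell and the picture viewer there is one more tool, called after "Request:" in YAML: its name, and indented under it one key for each argument. move_arm: Moves the arm, as the interface text tells. Its arguments: {"type":"object","properties":{"plan":{"type":"array","items":{"type":"array","items":{"type":"array","items":{"type":"number"}}}},"force":{"type":"number"}},"required":["plan"]}

```bash
ls; mkdir -p pics
python3 - <<'E'
from plant import *
import cv2
print(get_state())
for n in ("scene","side","wrist"):
    im=read_camera(n); cv2.imwrite(f"pics/{n}0.png",im[:,:,::-1])
    c=get_calibration(n); print(n,{k:(v.round(4).tolist() if hasattr(v,'round') else v) for k,v in c.items()})
E
```

```text
pics
{'time': 0.0, 'qpos': array([ 9.58994875e-01,  2.87179132e-01,  1.57821720e+00,  2.45413606e-05,
        1.27861080e+00, -1.49994068e-01]), 'dq': array([ 3.79749593e-04, -1.08611169e-03,  7.21301371e-05,  4.22817399e-04,
       -4.82325388e-04, -2.97875727e-04]), 'joint_efforts': array([-1.59973642e-03, -4.05983305e+01, -2.92619401e+01, -2.80065660e-04,
        6.01389896e-03,  4.32622983e-06]), 'eef_pos': array([0.30032952, 0.60375066, 0.22991645]), 'tcp_rot': array([ 2.28860612e-01,  9.73458455e-01, -1.11635039e-03, -4.59700230e-04]), 'contact_force': array([-0.8596928 , -0.45878688,  0.42389574]), 'wrist_torque': array([-0.00841377, -0.02438377, -0.0292372 ]), 'opening': 0.99815859533925}
scene {'mtx': [[456.7185, 0.0, 271.955], [0.0, 456.7185, 215.5713], [0.0, 0.0, 1.0]], 'extrinsics': [[0.5311, -0.6197, 0.5779, 1.2495], [0.8473, 0.3889, -0.3617, -0.4398], [-0.0006, 0.6817, 0.7316, 1.0326], [0.0, 0.0, 0.0, 1.0]]}
side {'mtx': [[517.818, 0.0, 272.6323], [0.0, 517.818, 214.7424], [0.0, 0.0, 1.0]], 'extrinsics': [[0.9972, 0.0545, -0.0518, 0.4663], [-0.075, 0.7741, -0.6286, -0.7953], [0.0058, 0.6307, 0.776, 1.1075], [0.0, 0.0, 0.0, 1.0]]}
wrist {'mtx': [[343.5265, 0.0, 278.8475], [0.0, 343.5265, 210.2807], [0.0, 0.0, 1.0]], 'hand_eye': [[0.0002, 0.9469, 0.3214, 0.0823], [1.0, 0.0003, -0.0013, -0.0003], [-0.0013, 0.3214, -0.9469, -0.1428], [0.0, 0.0, 0.0, 1.0]]}
```

View pics/scene0.png

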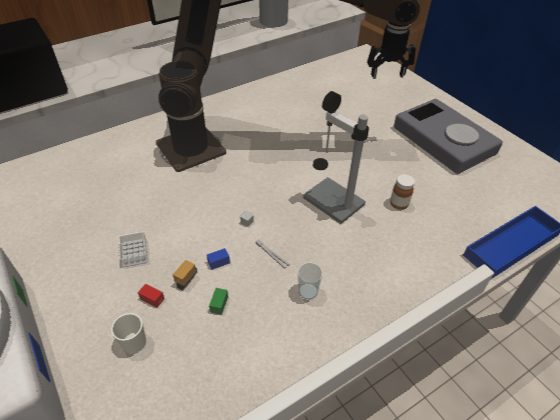

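View pics/side0.png

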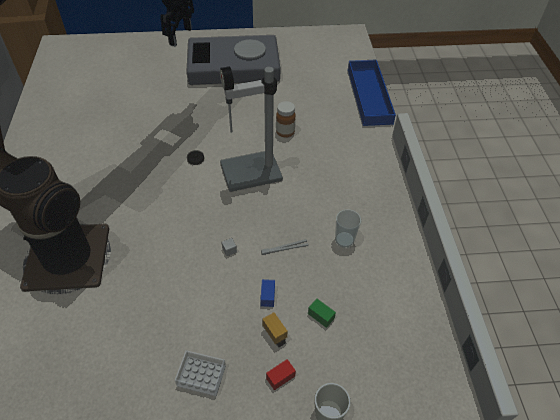

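View pics/wrist0.png

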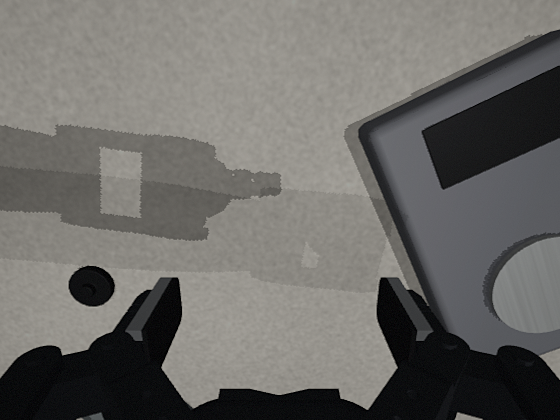

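```bash
cat > h.py <<'E'
import numpy as np, cv2
from plant import *
from scipy.spatial.transform import Rotation as R
from scipy.optimize import least_squares
def cam(n,st=None):
    c=get_calibration(n)
    if n=="wrist":
        T=np.eye(4);T[:3,:3]=R.from_quat(st["tcp_rot"]).as_matrix();T[:3,3]=st["eef_pos"]
        return c["mtx"],T@c["hand_eye"]
    return c["mtx"],c["extrinsics"]
def proj(C,P):
    K,E=C; p=(np.atleast_2d(P)-E[:3,3])@E[:3,:3]; p=p*[1,-1,-1]
    q=p@K.T; return q[:,:2]/q[:,2:]
def ray(C,uv):
    K,E=C; d=np.linalg.inv(K)@[uv[0],uv[1],1]; d=d*[1,-1,-1]
    d=E[:3,:3]@d; return E[:3,3],d/np.linalg.norm(d)
def tri(obs):
    A=np.zeros((3,3));b=np.zeros(3)
    for C,uv in obs:
        o,d=ray(C,uv);M=np.eye(3)-np.outer(d,d);A+=M;b+=M@o
    X=np.linalg.solve(A,b); return X,[np.linalg.norm(proj(C,X)[0]-uv) for C,uv in obs]
def onplane(C,uv,z):
    o,d=ray(C,uv); return o+d*(z-o[2])/d[2]
E
python3 - <<'E'
from h import *
S,D=cam("scene"),cam("side")
read_camera("scene");read_camera("side")
for q in ["spacer_mid","rod_tip","gauge","rest","beaker","blank","tweezers","puck"]:
    r={}
    for n in("scene","side"):
        a=pinpoint(n,q); r[n]=a[:3]; print(q,n,[(np.round(x["centre"],1).tolist(),round(x["p"],2)) for x in a[:3]])
    if r["scene"] and r["side"]:
        X,e=tri([(S,r["scene"][0]["centre"]),(D,r["side"][0]["centre"])]);print("   ",X.round(4),np.round(e,1))
ims=[read_camera("scene")[255:295,160:215],read_camera("side")[305:350,250:300]]
cv2.imwrite("pics/crop0.png",np.hstack([cv2.resize(i,(400,400),interpolation=cv2.INTER_CUBIC) for i in ims])[:,:,::-1])
E
```

```text
spacer_mid scene [([215.9, 303.1], 0.77), ([216.4, 260.4], 0.74), ([183.1, 273.3], 0.57)]
spacer_mid side [([317.2, 312.0], 0.77), ([266.0, 292.0], 0.66), ([280.7, 376.4], 0.56)]
    [ 0.6244 -0.217   0.0109] [2.4 2.7]
rod_tip scene [([132.7, 337.4], 0.61), ([320.2, 154.2], 0.48)]
rod_tip side [([230.6, 133.5], 0.57), ([273.3, 332.0], 0.5)]
    [ 0.6411 -0.3382  0.4871] [147.7 166.2]
gauge scene [([324.0, 192.8], 0.7)]
gauge side [([232.9, 172.3], 0.63)]
    [ 0.4358  0.2698 -0.0012] [0.5 0.6]
rest scene [([184.5, 279.0], 0.46)]
rest side [([273.1, 335.9], 0.49), ([275.5, 331.4], 0.26)]
    [ 0.5134 -0.2606  0.0068] [0.6 0.7]
beaker scene [([305.9, 295.0], 0.76), ([186.4, 274.0], 0.54)]
beaker side [([346.7, 238.3], 0.84)]
    [ 0.7292 -0.0059  0.0108] [1.8 1.8]
blank scene [([244.0, 218.2], 0.63), ([273.3, 250.1], 0.59)]
blank side [([225.0, 250.3], 0.45)]
    [ 0.4073 -0.014   0.0103] [0.6 0.7]
tweezers scene [([275.2, 251.4], 0.77)]
tweezers side [([284.0, 247.7], 0.71), ([287.8, 129.5], 0.44)]
    [ 0.5603 -0.0015 -0.0033] [2.2 2.4]
puck scene [([274.9, 251.5], 0.64), ([321.5, 165.0], 0.47)]
puck side [([196.2, 157.0], 0.6)]
    [0.4371 0.1047 0.0534] [52.1 59.9]
```

View pics/crop0.png

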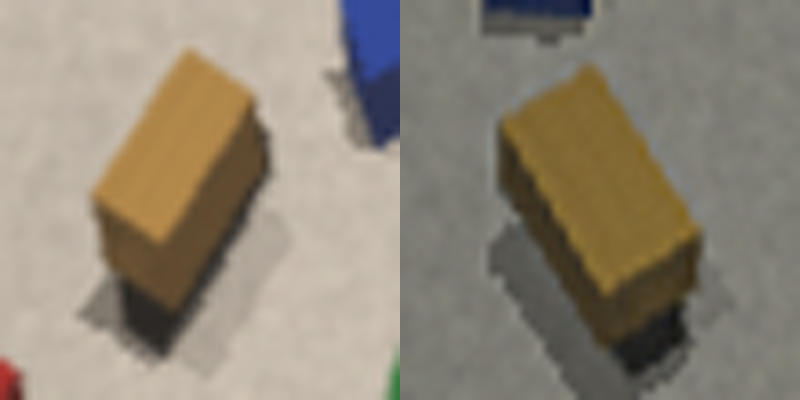

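Run:
```python
from h import *
S,D=cam("scene"),cam("side")
a=np.array([(190,48),(255,98),(165,243),(95,197)])/[400/55,10]+[160,255]
b=np.array([(105,122),(190,65),(300,235),(205,295)])/[8,400/45]+[250,305]
for C,p in((S,a),(D,b)):
    W=np.array([onplane(C,u,.052) for u in p]); print(W.round(4).tolist(), W.mean(0).round(4))
    for i in range(4):
        v=W[(i+1)%4]-W[i]; print(np.linalg.norm(v).round(4), np.degrees(np.arctan2(v[1],v[0])).round(1))
for s,d in (((320.2,154.2),(230.6,133.5)),((321.5,165),(196.2,157)),((183.1,273.3),(275.5,329))):
    print(tri([(S,np.array(s)),(D,np.array(d))]))
print(tri([(S,np.array((324,192.8))),(D,np.array((232.9,172.3)))]))
im=[read_camera("scene")[85:225,270:410],read_camera("side")[60:200,170:310]]
cv2.imwrite("pics/g0.png",np.hstack([cv2.resize(i,(400,400),interpolation=cv2.INTER_CUBIC) for i in im])[:,:,::-1])
```

```text
[[0.49, -0.2372, 0.052], [0.518, -0.2241, 0.052], [0.5434, -0.2716, 0.052], [0.5166, -0.2869, 0.052]] [ 0.517  -0.2549  0.052 ]
0.0309 25.1
0.0539 -61.9
0.0308 -150.3
0.0563 118.2
[[0.4927, -0.2405, 0.052], [0.5178, -0.2261, 0.052], [0.5447, -0.2756, 0.052], [0.5171, -0.2899, 0.052]] [ 0.5181 -0.258   0.052 ]
0.029 29.8
0.0563 -61.5
0.031 -152.7
0.055 116.3
(array([0.43897375, 0.23614637, 0.17863604]), [np.float64(1.209125063715576), np.float64(1.3422005062563538)])
(array([0.32683954, 0.33824538, 0.00441705]), [np.float64(0.04311628036275082), np.float64(0.049071037490019176)])
(array([ 0.51882757, -0.26145337,  0.04096376]), [np.float64(0.3130072994452749), np.float64(0.36831446393701395)])
(array([ 0.4357927 ,  0.2698099 , -0.00116369]), [np.float64(0.5104079244036523), np.float64(0.5619081576332571)])
```

View pics/g0.png

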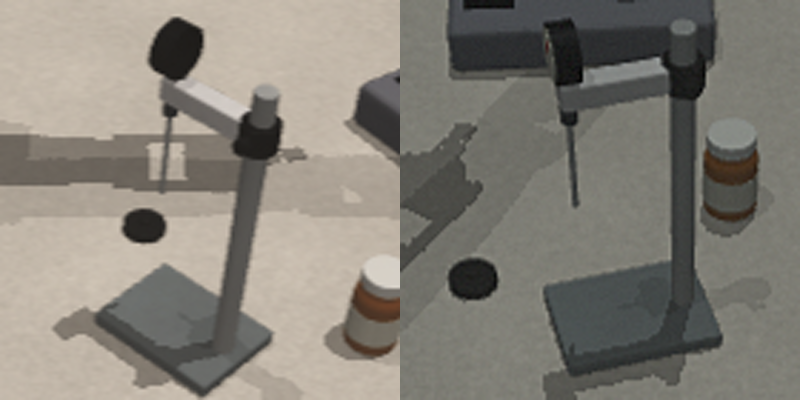

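Run:
```python
from h import *
S,D=cam("scene"),cam("side")
f=lambda x,y:np.array([x*.35+270,y*.35+85]); g=lambda x,y:np.array([(x-400)*.35+170,y*.35+60])
pt={"tip":((164,192),(575.5,206)),"bushbottom":((170,115),(570,122)),"coltop":((265,92),(684,27)),"colfoot":((226,350),(682,298))}
for k,(a,b) in pt.items(): print(k,tri([(S,f(*a)),(D,g(*b))]))
print(onplane(S,f(164,192),.17),onplane(D,g(575.5,206),.17))
for n,C,cs,m in(("S",S,[(165,265),(270,338),(203,385),(97,312)],f),("D",D,[(545,287),(697,262),(720,332),(572,362)],g)):
    W=np.array([onplane(C,m(*c),.018) for c in cs]);print(n,W[:,:2].round(3).tolist(),W.mean(0).round(3))
```

```text
tip (array([0.4396315 , 0.25972948, 0.16976448]), [np.float64(0.7486525071405121), np.float64(0.8256629362569833)])
bushbottom (array([0.44064722, 0.25606486, 0.26980178]), [np.float64(0.3094243145346973), np.float64(0.341978243242215)])
coltop (array([0.54319634, 0.27565176, 0.35007695]), [np.float64(0.2661033010759849), np.float64(0.2779116569205199)])
colfoot (array([0.54212802, 0.28509718, 0.01226897]), [np.float64(0.15479712696195053), np.float64(0.16229829577550867)])
[0.43787627 0.26224709 0.17      ] [0.44015822 0.2562649  0.17      ]
S [[0.401, 0.308], [0.557, 0.334], [0.573, 0.229], [0.423, 0.197]] [0.489 0.267 0.018]
D [[0.401, 0.305], [0.561, 0.331], [0.577, 0.228], [0.427, 0.198]] [0.492 0.265 0.018]
```

Request:
move_arm:
  plan:
    - [[0,0,0,0,0,-0.05,0.085],[0,0,0,-0.01,-0.01,-0.105,0.085],[0,0,-5,-0.03,-0.04,-0.15,0.085],[0,0,-12,-0.055,-0.07,-0.19,0.085],[0,0,-20,-0.08,-0.1,-0.22,0.085]]
  force: 60

```text
time: 1.88
eef_pos: [0.3279, 0.4781, 0.4539]
tcp_rot: [0.054, 0.999, 0.001, 0.001]
contact_force: [0.2, 0.3, 0.2]
opening: 0.994
```

```bash
cat >> h.py <<'E'
import json,os
def log():
    s=get_state(); L=json.load(open("log.json")) if os.path.exists("log.json") else []
    L.append({k:np.asarray(v).tolist() for k,v in s.items()}); json.dump(L,open("log.json","w")); return s
def delta(s,pos=None,Rm=None):
    R0=R.from_quat(s["tcp_rot"]).as_matrix()
    o=[]
    if Rm is not None: o.append(np.degrees(R.from_matrix(R0.T@Rm).as_rotvec()).round(1).tolist())
    if pos is not None: o.append((R0.T@(np.asarray(pos)-s["eef_pos"])).round(4).tolist())
    return o
def down(yaw): # yaw = angle of tool x in deg, tool z down
    a=np.radians(yaw); x=np.array([np.cos(a),np.sin(a),0]); z=np.array([0,0,-1.]); return np.stack([x,np.cross(z,x),z],1)
E
python3 - <<'E'
from h import *
json.dump([{"qpos":[0.9589949,0.28717913,1.5782172,2.4e-5,1.2786108,-0.14999407],"eef_pos":[0.30032952,0.60375066,0.22991645],"tcp_rot":[.228860612,.973458455,-.00111635,-.0004597]}],open("log.json","w"))
s=log();print(s["time"],s["qpos"].round(3),s["eef_pos"],s["tcp_rot"].round(3))
print(delta(s,[.517,-.257,.3],down(118)))
E
```

```text
1.875 [ 0.795 -0.005  1.505 -0.     1.639 -0.668] [0.32789815 0.47809471 0.45394696] [0.054 0.999 0.001 0.001]
[[0.2, 0.0, 55.8], [-0.2668, -0.7108, 0.1529]]
```

Request:
move_arm:
  plan:
    - [[0,0,5,-0.02,-0.06,0,0.085],[0,0,10,-0.04,-0.118,0,0.085],[0,0,15,-0.06,-0.177,0,0.085],[0,0,20,-0.08,-0.235,0,0.085],[0,0,25,-0.1,-0.29,0,0.085]]

```text
time: 2.5
eef_pos: [0.396, 0.1771, 0.4538]
tcp_rot: [0.27, 0.963, 0.001, 0.001]
contact_force: [-0.8, 0.0, -1.0]
opening: 0.997
```

```bash
cat > st.py <<'E'
from h import *
import sys
s=log();print(s["time"],s["qpos"].round(3),s["eef_pos"].round(4),s["tcp_rot"].round(3),s["contact_force"].round(1),round(s["opening"],3))
if len(sys.argv)>1:
    a=list(map(float,sys.argv[1:])); print(delta(s,a[:3],down(a[3]) if len(a)>3 else None))
E
python3 st.py .517 -.257 .3 118
```

```text
2.5 [ 1.850e-01 -3.460e-01  1.800e+00  1.000e-03  1.683e+00 -8.390e-01] [0.396  0.1771 0.4538] [0.27  0.963 0.001 0.001] [-0.8  0.  -1. ] 0.997
[[0.2, 0.1, 30.7], [-0.3288, -0.3085, 0.1533]]
```

Run:
```python
from h import *
s=get_state(); print(delta(s,[.466,-.16,.17],down(118)@R.from_euler('y',-30,degrees=True).as_matrix()), delta(s,[.466,-.16,.17]))
```

```text
[[8.3, -29.2, 29.9], [-0.2346, -0.2526, 0.2834]] [[-0.2346, -0.2526, 0.2834]]
```

Request:
move_arm:
  plan:
    - [[1,-3,3,-0.025,-0.03,0.025,0.085],[2,-7,7,-0.055,-0.06,0.05,0.085],[3,-11,11,-0.085,-0.09,0.075,0.085],[4,-15,15,-0.11,-0.12,0.1,0.085],[5,-19,19,-0.14,-0.15,0.14,0.085]]

```text
time: 3.12
eef_pos: [0.4388, -0.0248, 0.3147]
tcp_rot: [0.422, 0.89, -0.084, 0.151]
contact_force: [0.5, 0.3, -0.8]
opening: 0.996
```

```bash
python3 st.py
python3 - <<'E'
from h import *
s=get_state(); print(delta(s,[.466,-.16,.17],down(118)@R.from_euler('y',-30,degrees=True).as_matrix()), delta(s,[.466,-.16,.17]))
E
```

```text
3.125 [-0.147 -0.434  2.132 -0.265  1.21  -0.768] [ 0.4388 -0.0248  0.3147] [ 0.422  0.89  -0.084  0.151] [ 0.5  0.3 -0.8] 0.996
[[3.5, -10.0, 10.6], [-0.0653, -0.0608, 0.1789]] [[-0.0653, -0.0608, 0.1789]]
```

Request:
move_arm:
  plan:
    - [[1,-2,2,-0.015,-0.015,0.035,0.085],[2,-4,4,-0.03,-0.03,0.075,0.085],[3,-6,6,-0.045,-0.045,0.115,0.085],[3.5,-8,8,-0.06,-0.055,0.15,0.085],[3.5,-10,10.6,-0.065,-0.06,0.175,0.085]]

```text
time: 3.75
eef_pos: [0.4655, -0.1593, 0.1725]
tcp_rot: [0.499, 0.827, -0.134, 0.222]
contact_force: [-0.1, -0.3, -0.2]
opening: 0.996
```

```bash
python3 st.py
python3 - <<'E'
from h import *
s=get_state();im=read_camera("wrist");cv2.imwrite("pics/w1.png",im[:,:,::-1])
C=cam("wrist",s);print(proj(C,[.517,-.257,.036]), C[1][:3,3])
E
```

```text
3.75 [-0.369 -0.228  2.281 -0.506  0.744 -0.538] [ 0.4655 -0.1593  0.1725] [ 0.499  0.827 -0.134  0.222] [-0.1 -0.3 -0.2] 0.996
[[278.40684175 212.76650627]] [ 0.39886783 -0.03342857  0.2547053 ]
```

View pics/w1.png

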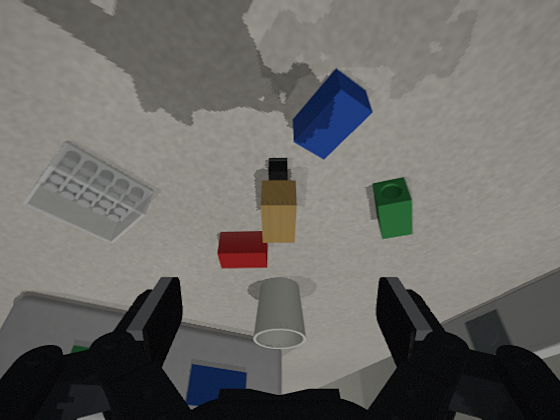

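Run:
```python
from h import *
im=read_camera("wrist")[150:255,210:310]; im=np.clip(im.astype(float)*1.6,0,255).astype(np.uint8)
cv2.imwrite("pics/w1c.png",cv2.resize(im,(600,600),interpolation=cv2.INTER_CUBIC)[:,:,::-1])
```

```text
(no output)
```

View pics/w1c.png

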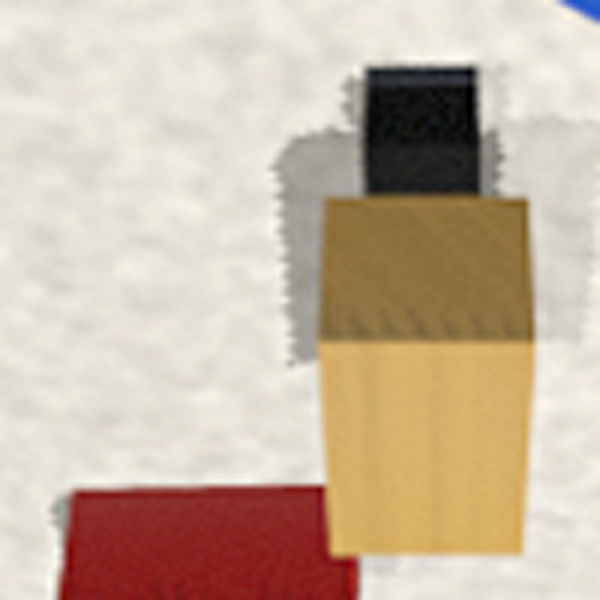

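Run:
```python
from h import *
a=read_camera("scene")[265:295,160:200];b=read_camera("side")[315:350,260:300]
f=lambda i:cv2.resize(np.clip(i.astype(float)*2.2,0,255).astype(np.uint8),(400,350),interpolation=cv2.INTER_NEAREST)
cv2.imwrite("pics/e.png",np.hstack([f(a),f(b)])[:,:,::-1])
from numpy import sin,cos
L=json.load(open("log.json"))
def fk(q,p):
    h,L2,a3,L3,d,L6,s4,a1=p
    A=R.from_euler
    T=A('z',q[0])
    x=np.array([0,0,h])+T.apply([a1,0,0]); T=T*A('y',q[1]); x=x+T.apply([0,0,L2])
    T=T*A('y',q[2]); x=x+T.apply([a3,0,L3]); 
    T=T*A('z',s4*q[3])*A('y',q[4]); x=x+T.apply([0,d,0]); T=T*A('z',q[5]); x=x+T.apply([0,0,L6])
    return x,T
for s4 in(1,-1):
    f=lambda p:np.concatenate([fk(l["qpos"],list(p[:6])+[s4,p[6]])[0]-l["eef_pos"] for l in L])
    r=least_squares(f,[.3,.4,0,.4,.1,.3,0]); print(s4,r.x.round(4),np.abs(r.fun).max())
    p=list(r.x[:6])+[s4,r.x[6]]
    for l in L: 
        M=fk(l["qpos"],p)[1].inv()*R.from_quat(l["tcp_rot"]); print(np.degrees(M.as_rotvec()).round(1))
```

```text
1 [ 0.2229  0.4216 -0.0094  0.5054  0.1006  0.2353  0.0645] 0.024243219269776906
[-0.  0. 90.]
[-0.  0. 90.]
[-0. -0. 90.]
[-0.  0. 90.]
[-0. -0. 90.]
-1 [-0.2393  0.2839 -0.1884  0.5139  0.0964 -0.1758  0.0526] 0.02287558516750221
[-0.  0. 90.]
[ 0. -0. 90.]
[-0.2 -0.  90. ]
[30.7 -0.5 77.3]
[38.1 -9.6 43.9]
```

View pics/e.png

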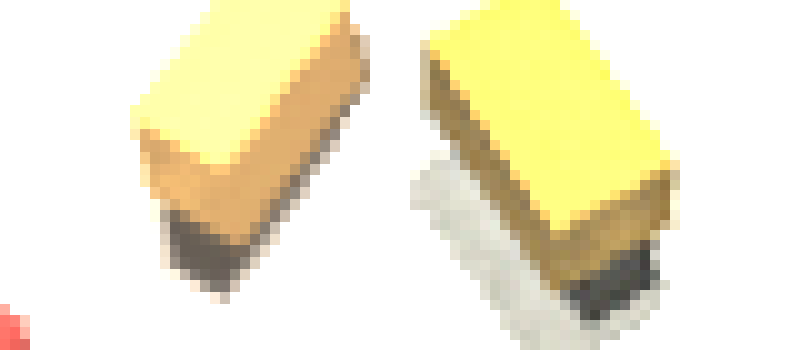

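```bash
cat > kin.py <<'E'
from h import *
def fk(q,p):
    h,L2,a3,L3,d1,d4,d5,e5,L6=p
    A=R.from_euler
    T=A('z',q[0]); x=np.array([0,0,h])+T.apply([0,d1,0]); T=T*A('y',q[1]); x=x+T.apply([0,0,L2])
    T=T*A('y',q[2]); x=x+T.apply([a3,0,L3]); 
    T=T*A('z',q[3]); x=x+T.apply([0,d4,0]); T=T*A('y',q[4]); x=x+T.apply([e5,d5,L6]); T=T*A('z',q[5])*A('z',np.pi/2)
    return x,T
def fit(p0=[.3,.4,0,.4,0.05,.05,0,0,.3],v=1):
    L=json.load(open("log.json"))
    f=lambda p:np.concatenate([*(fk(l["qpos"],p)[0]-l["eef_pos"] for l in L),1e-4*(p-p0)])
    r=least_squares(f,p0)
    if v:print(r.x.round(4),np.abs(r.fun[:-9]).max(),np.round(r.fun[:-9],4))
    return r.x
E
python3 -c "
from kin import *
fit();fit(np.array([.36,.42,-.05,.5,.1,0,0,0,.3]));fit(np.array([.36,.42,.05,.5,.1,0,0,.1,.3]))"
```

```text
[ 0.2403  0.443   0.0206  0.5725  0.1009  0.025  -0.025  -0.      0.2493] 6.05280975896072e-08 [ 0. -0.  0. -0.  0. -0. -0.  0. -0.  0.  0. -0. -0. -0.  0.]
[ 0.2403  0.443   0.0206  0.5725  0.1009  0.      0.     -0.      0.2493] 5.9473469815607416e-08 [ 0. -0.  0. -0.  0.  0. -0.  0. -0.  0.  0. -0. -0. -0.  0.]
[ 0.2403  0.443   0.0206  0.5725  0.1009  0.      0.     -0.      0.2493] 5.835818872590437e-08 [ 0. -0.  0. -0.  0.  0. -0.  0. -0.  0.  0. -0. -0. -0.  0.]
```

```bash
cat >> kin.py <<'E'
P=np.array([ 0.2403,0.443,0.0206,0.5725,0.1009,0,0,0,0.2493])
lo=np.array([-2.77,-.9,.21,-1.53,.24,-2.84]);hi=np.array([2.77,2.22,2.48,4.67,2.81,2.84])
P=fit(np.array([.36,.42,-.05,.5,.1,0,0,0,.3]),0)
def ik(x,M):
    "all solutions within range"
    out=[]
    M0=M.as_matrix() if hasattr(M,'as_matrix') else M
    w=np.asarray(x)-M0[:,2]*P[8]
    rr=np.hypot(w[0],w[1]); d=P[4]+P[5]+P[6]*0
    for sg in(1,):
        q1=np.arctan2(w[1],w[0])-np.arcsin(d/rr)
        c=np.sqrt(rr*rr-d*d); zz=w[2]-P[0]; D=np.hypot(c,zz)
        L3=np.hypot(P[3],P[2]); al=np.arctan2(P[2],P[3])
        co=(D*D-P[1]**2-L3**2)/(2*P[1]*L3)
        if abs(co)>1: continue
        g=np.arccos(co); q3=g-al
        th=np.arctan2(c,zz); q2=th-np.arctan2(L3*np.sin(g),P[1]+L3*np.cos(g))
        B=(R.from_euler('z',q1)*R.from_euler('y',q2+q3)).as_matrix()
        W=B.T@M0@R.from_euler('z',-np.pi/2).as_matrix()
        q5=np.arccos(np.clip(W[2,2],-1,1))
        q4=np.arctan2(W[1,2],W[0,2]); q6=np.arctan2(W[2,1],-W[2,0])
        for a in(0,2*np.pi,-2*np.pi):
            for b in(0,2*np.pi,-2*np.pi):
                q=np.array([q1,q2,q3,q4+a,q5,q6+b])
                if (q>lo).all() and (q<hi).all(): out.append(q)
    return out
E
python3 - <<'E'
from kin import *
s=get_state();print(s["qpos"].round(3),[q.round(3) for q in ik(s["eef_pos"],R.from_quat(s["tcp_rot"]))])
def tool(hole,zt,sx):  # hole dir vector, zt tool z, sx: tool x = sx*hole(perp part)
    z=zt/np.linalg.norm(zt); x=sx*(hole-z*(hole@z)); x/=np.linalg.norm(x); return np.stack([x,np.cross(z,x),z],1)
u=np.radians(-62);hp=np.array([np.cos(u),np.sin(u),0])
up=np.array([0,0,1.])
for sx in(1,-1):
  for tilt in(-30,-20,-10,0,10,20,30): # pick: tool z = down*cos + hole*sin
    t=np.radians(tilt); zt=-up*np.cos(t)+hp*np.sin(t)
    x=sx*(hp*np.cos(t)+up*np.sin(t)); M=np.stack([x,np.cross(zt,x),zt],1)
    tcp=np.array([.517,-.257,.036])+zt*.019
    print("pick",sx,tilt,[q.round(2).tolist() for q in ik(tcp,M)])
  for tilt in(-30,-20,-10,0,10,20,30):
    for ph in range(0,360,20):
        p=np.radians(ph);n=np.array([np.cos(p),np.sin(p),0])
        # rotating pick pose so hole->up: 'down' -> horizontal n
        t=np.radians(tilt); zt=n*np.cos(t)+up*np.sin(t)
        x=sx*(up*np.cos(t)-n*np.sin(t)); M=np.stack([x,np.cross(zt,x),zt],1)
        tcp=np.array([.441,.258,.183])+zt*.019
        for q in ik(tcp,M): print("  fin",sx,tilt,ph,q.round(2).tolist(), "margin",np.minimum(q-lo,hi-q).min().round(2))
E
```

```text
[-0.366 -0.231  2.28  -0.503  0.748 -0.542] [array([-0.366, -0.231,  2.28 , -0.503,  0.748, -0.542])]
pick 1 -30 [[-0.71, 0.56, 1.69, 0.19, 1.38, 1.86]]
pick 1 -20 [[-0.69, 0.48, 1.78, 0.14, 1.21, 1.89]]
pick 1 -10 [[-0.67, 0.41, 1.86, 0.08, 1.03, 1.94]]
pick 1 0 [[-0.64, 0.34, 1.94, 0.0, 0.86, 2.02]]
pick 1 10 [[-0.6, 0.29, 2.02, -0.13, 0.68, 2.14]]
pick 1 20 [[-0.57, 0.26, 2.09, -0.35, 0.51, 2.37]]
pick 1 30 [[-0.53, 0.24, 2.16, -0.76, 0.39, 2.78]]
  fin 1 -30 0 [0.53, -0.21, 2.46, 4.53, 0.46, -2.66] margin 0.02
  fin 1 -30 60 [-0.05, -0.22, 2.47, 1.39, 0.9, -0.48] margin 0.01
  fin 1 -30 80 [-0.1, -0.06, 2.33, 1.2, 1.19, -0.61] margin 0.15
  fin 1 -30 100 [-0.08, 0.1, 2.17, 1.01, 1.42, -0.72] margin 0.31
  fin 1 -30 120 [-0.03, 0.24, 2.01, 0.83, 1.61, -0.84] margin 0.47
  fin 1 -30 140 [0.05, 0.35, 1.86, 0.65, 1.78, -0.98] margin 0.62
  fin 1 -30 160 [0.14, 0.44, 1.73, 0.45, 1.92, -1.15] margin 0.75
  fin 1 -30 180 [0.24, 0.51, 1.64, 0.23, 2.02, -1.35] margin 0.79
  fin 1 -30 200 [0.34, 0.54, 1.59, -0.01, 2.06, -1.58] margin 0.75
  fin 1 -30 220 [0.43, 0.54, 1.59, -0.25, 2.03, -1.
[... 12693 characters left out ...]
-1 30 140 [0.05, 0.76, 1.8, 1.15, 2.44, 2.18] margin 0.37
  fin -1 30 160 [0.14, 0.83, 1.68, 0.91, 2.6, 2.14] margin 0.21
  fin -1 30 180 [0.24, 0.87, 1.59, 0.54, 2.73, 1.95] margin 0.08
  fin -1 30 200 [0.34, 0.9, 1.54, -0.03, 2.8, 1.55] margin 0.01
  fin -1 30 220 [0.43, 0.9, 1.54, -0.63, 2.75, 1.12] margin 0.06
  fin -1 30 240 [0.53, 0.87, 1.59, -1.01, 2.61, 0.9] margin 0.2
  fin -1 30 260 [0.61, 0.83, 1.68, -1.27, 2.44, 0.86] margin 0.26
  fin -1 30 280 [0.67, 0.77, 1.8, -1.47, 2.27, 0.9] margin 0.06
  fin -1 30 300 [0.72, 0.7, 1.95, 4.6, 2.12, 0.99] margin 0.07
  fin -1 30 320 [0.72, 0.62, 2.1, 4.35, 1.99, 1.12] margin 0.32
  fin -1 30 340 [0.66, 0.56, 2.25, 4.03, 1.9, 1.28] margin 0.23
```

Run:
```python
from kin import *
up=np.array([0,0,1.])
u=np.radians(-62);hp=np.array([np.cos(u),np.sin(u),0])
def pk(sx): x=sx*hp; return np.stack([x,np.cross(-up,x),-up],1)
def fin(sx,ph): p=np.radians(ph);n=np.array([np.cos(p),np.sin(p),0]);x=sx*up;return np.stack([x,np.cross(n,x),n],1)
from scipy.spatial.transform import Slerp
g0=np.array([.517,-.257,.036]); gl=np.array([.50,-.2,.25])
for ph in(90,100,110,120):
  for sx in(1,-1):
    A,B=pk(sx),fin(sx,ph); rv=(R.from_matrix(A).inv()*R.from_matrix(B)).as_rotvec()
    print(ph,sx,np.degrees(np.linalg.norm(rv)).round())
    for sgn in(0,1):
      a=np.linalg.norm(rv); r=rv if sgn==0 else rv*(a-2*np.pi)/a
      S=lambda t:R.from_matrix(A)*R.from_rotvec(r*t)
      prev=None;ok=True;mx=0
      for t in np.linspace(0,1,41):
        g=gl+t*(np.array([.441,.258-.12,.2])-gl); M=S(t).as_matrix(); c=ik(g+M[:,2]*.019,M)
        if not c: ok=t;break
        if prev is not None:
            c.sort(key=lambda q:abs(q-prev).max()); mx=max(mx,abs(c[0]-prev).max())
        prev=c[0]
      print("  ",sgn,ok,mx.round(2),prev.round(2))
```

```text
90 1 160.0
   0 True 0.09 [-0.43  0.25  2.24  1.22  1.83 -0.97]
   1 0.225 0.1 [-0.38  0.18  1.77 -0.18  1.65  2.79]
90 -1 160.0
   0 0.525 0.09 [-0.73 -0.28  2.39  1.05  1.22 -2.76]
   1 True 0.1 [-0.43  0.25  2.24  1.22  1.83  2.17]
100 1 167.0
   0 True 0.09 [-0.39  0.32  2.15  1.11  1.91 -0.98]
   1 0.225 0.1 [-0.37  0.17  1.79 -0.21  1.62  2.8 ]
100 -1 167.0
   0 0.525 0.09 [-0.74 -0.21  2.34  1.04  1.32 -2.8 ]
   1 True 0.1 [-0.39  0.32  2.15  1.11  1.91  2.16]
110 1 174.0
   0 True 0.1 [-0.34  0.38  2.07  1.01  1.99 -1.  ]
   1 0.225 0.1 [-0.36  0.15  1.8  -0.23  1.59  2.8 ]
110 -1 174.0
   0 0.525 0.1 [-0.74 -0.14  2.3   1.02  1.41 -2.82]
   1 True 0.1 [-0.34  0.38  2.07  1.01  1.99  2.14]
120 1 179.0
   0 0.225 0.1 [-0.35  0.13  1.82 -0.25  1.55  2.8 ]
   1 True 0.1 [-0.29  0.43  1.98  0.9   2.07 -1.02]
120 -1 179.0
   0 True 0.1 [-0.29  0.43  1.98  0.9   2.07  2.12]
   1 0.525 0.1 [-0.74 -0.07  2.25  0.99  1.49 -2.84]
```

```bash
cat > tgt.py <<'E'
# usage: tgt.py x y z yaw tilt  (TCP target)
from kin import *
import sys
x,y,z,yaw,t=map(float,sys.argv[1:6])
s=log();M=down(yaw)@R.from_euler('y',t,degrees=True).as_matrix()
print(s["time"],"q",s["qpos"].round(2),"pos",s["eef_pos"].round(4));print(delta(s,[x,y,z],M),[q.round(2) for q in ik([x,y,z],M)])
E
python3 tgt.py .50 -.22 .20 75 -5
```

```text
3.95 q [-0.37 -0.23  2.28 -0.5   0.75 -0.54] pos [ 0.4656 -0.1581  0.1737]
[[13.0, 23.8, 41.4], [-0.0744, 0.0013, 0.0126]] [array([-0.56,  0.03,  1.93, -0.09,  1.16, -0.26])]
```

Request:
move_arm:
  plan:
    - [[2.6,4.8,8.3,-0.015,0,0.002,0.085],[5.2,9.5,16.6,-0.03,0,0.005,0.085],[7.8,14.3,24.8,-0.045,0,0.007,0.085],[10.4,19,33.1,-0.06,0,0.01,0.085],[13,23.8,41.4,-0.074,0.001,0.013,0.085]]

```text
time: 4.58
eef_pos: [0.5013, -0.2201, 0.2024]
tcp_rot: [0.794, 0.607, -0.033, 0.027]
contact_force: [0.3, 0.2, -0.4]
opening: 0.995
```

```bash
python3 tgt.py .53 -.27 .20 25 0
```

```text
4.575 q [-0.56  0.02  1.93 -0.09  1.16 -0.26] pos [ 0.5013 -0.2201  0.2024]
[[2.3, 4.5, 49.8], [-0.0403, 0.0407, 0.0059]] [array([-0.64,  0.14,  1.81,  0.  ,  1.19,  0.49])]
```

Request:
move_arm:
  plan:
    - [[0.5,1,10,-0.008,0.008,0.002,0.085],[1,2,20,-0.016,0.016,0.003,0.085],[1.5,3,30,-0.024,0.024,0.004,0.085],[2,4,40,-0.032,0.032,0.005,0.085],[2.3,4.5,50,-0.04,0.04,0.006,0.085]]

```text
time: 5.2
eef_pos: [0.5307, -0.2697, 0.2024]
tcp_rot: [0.977, 0.213, 0.002, 0.001]
contact_force: [0.1, -0.6, -0.6]
opening: 0.997
```

```bash
python3 tgt.py .54 -.30 .19 -25 -5
```

```text
5.2 q [-0.64  0.14  1.81  0.    1.2   0.5 ] pos [ 0.5307 -0.2697  0.2024]
[[2.2, -4.9, 49.5], [-0.0042, 0.0314, 0.0124]] [array([-0.66,  0.25,  1.71, -0.02,  1.28,  1.35])]
```

Request:
move_arm:
  plan:
    - [[0.5,-1,10,-0.001,0.006,0.002,0.085],[1,-2,20,-0.002,0.012,0.004,0.085],[1.5,-3,30,-0.003,0.018,0.006,0.085],[2,-4,40,-0.004,0.024,0.009,0.085],[2.2,-5,49.5,-0.004,0.031,0.012,0.085]]

```text
time: 5.82
eef_pos: [0.5413, -0.2994, 0.1929]
tcp_rot: [0.975, -0.217, -0.042, -0.009]
contact_force: [-0.2, -0.7, -0.4]
opening: 0.995
```

```bash
python3 tgt.py .54 -.30 .18 -62 -15
```

```text
5.825 q [-0.66  0.24  1.7  -0.02  1.28  1.36] pos [ 0.5413 -0.2994  0.1929]
[[6.4, -9.7, 36.3], [0.0002, 0.001, 0.0129]] [array([-0.71,  0.33,  1.63,  0.1 ,  1.42,  1.92])]
```

Request:
move_arm:
  plan:
    - [[1.5,-2.4,9,0,0,0.003,0.085],[3,-5,18,0,0,0.006,0.085],[5,-7.5,27,0,0,0.009,0.085],[6.4,-9.7,36.3,0,0.001,0.013,0.085],[6.4,-9.7,36.3,0,0.001,0.013,0.085]]

```text
time: 6.45
eef_pos: [0.5406, -0.3002, 0.1813]
tcp_rot: [0.851, -0.509, -0.11, -0.067]
contact_force: [-0.5, -0.0, 0.7]
opening: 0.999
```

Run:
```python
from h import *
s=log();C=cam("wrist",s);im=read_camera("wrist");cv2.imwrite("pics/w2.png",im[:,:,::-1])
c=proj(C,[.517,-.257,.036])[0];print(s["qpos"].round(2),c)
# predicted top-corner pixels
for yaw in(118,):
    a=np.radians(yaw);u=np.array([np.cos(a),np.sin(a),0]);v=np.array([-u[1],u[0],0])
    print(proj(C,[np.array([.517,-.257,.052])+i*.028*u+j*.016*v for i,j in((1,1),(1,-1),(-1,-1),(-1,1))]).round(1))
x,y=int(c[0]),int(c[1]);cr=im[max(0,y-60):y+60,x-60:x+60]
cv2.imwrite("pics/w2c.png",cv2.resize(cr,(600,600),interpolation=cv2.INTER_CUBIC)[:,:,::-1]);print(x-60,y-60,cr.shape)
```

```text
[-0.71  0.33  1.63  0.1   1.42  1.91] [279.81691816 203.01371072]
[[297.2 238.5]
 [262.  238.4]
 [260.5 184.5]
 [299.5 184.7]]
219 143 (120, 120, 3)
```

View pics/w2c.png

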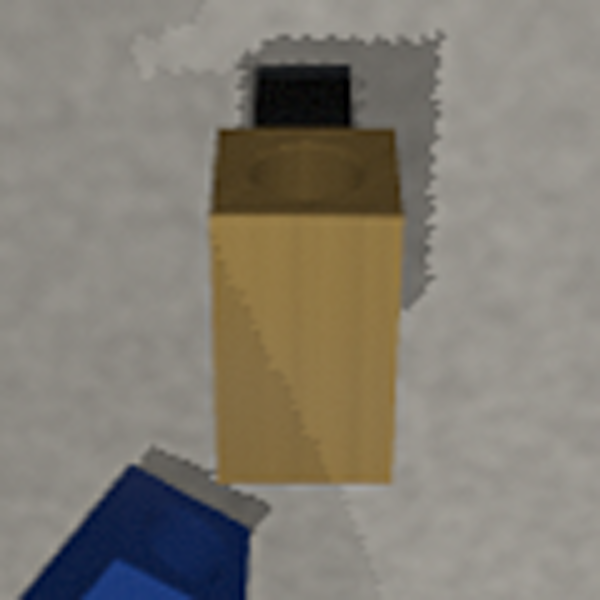

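```bash
python3 - <<'E'
from h import *
a=np.radians(28);j=np.array([np.cos(a),np.sin(a),0]);u=np.array([np.sin(a),-np.cos(a),0]);c=np.array([.517,-.2565,.036])
im=read_camera("side");C=cam("side")
hsv=cv2.cvtColor(im,cv2.COLOR_RGB2HSV)
for n,(l,h) in dict(red=(0,5),blue=(110,125),green=(50,70)).items():
    m=((hsv[...,0]>=l)&(hsv[...,0]<=h)&(hsv[...,1]>140)&(hsv[...,2]>40)).astype(np.uint8)
    k,lab,st,ce=cv2.connectedComponentsWithStats(m)
    for i in range(1,k):
        if 120<st[i,4]<900:
            ys,xs=np.where(lab==i)
            W=np.array([onplane(C,(x,y),.02)-c for x,y in zip(xs,ys)])
            print(n,st[i,4],"jaw",(W@j).min().round(3),(W@j).max().round(3),"hole",(W@u).min().round(3),(W@u).max().round(3))
E
python3 tgt.py .517 -.2565 .10 -62 0;python3 tgt.py .517 -.2565 .02 -62 0
```

```text
red 482 jaw -0.074 -0.012 hole 0.072 0.113
blue 269 jaw 0.009 0.058 hole -0.131 -0.059
green 164 jaw 0.109 0.145 hole -0.001 0.042
6.55 q [-0.71  0.33  1.63  0.09  1.42  1.91] pos [ 0.5406 -0.2998  0.1813]
[[-0.1, 14.8, 0.3], [-0.0268, 0.0004, 0.0912]] [array([-0.64,  0.22,  1.92,  0.  ,  1.01,  2.02])]
6.55 q [-0.71  0.33  1.63  0.09  1.42  1.91] pos [ 0.5406 -0.2998  0.1813]
[[-0.1, 14.8, 0.3], [-0.0064, 0.0005, 0.1685]] [array([-0.64,  0.34,  1.94, -0.  ,  0.86,  2.02])]
```

View pics/w2.png

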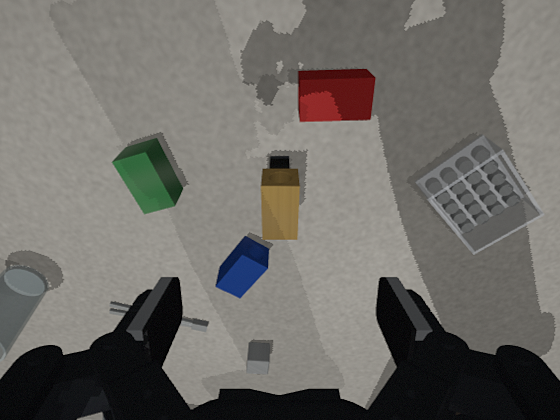

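Request:
move_arm:
  plan:
    - [[0,5,0,-0.009,0,0.035,0.085],[0,10,0,-0.018,0,0.065,0.085],[0,14.8,0.3,-0.027,0.0005,0.091,0.085],[0,14.8,0.3,-0.021,0.0005,0.11,0.085],[0,14.8,0.3,-0.0165,0.0005,0.13,0.085]]

```text
time: 7.18
eef_pos: [0.5183, -0.2571, 0.0605]
tcp_rot: [0.858, -0.514, 0.001, -0.0]
contact_force: [0.1, 0.6, -0.4]
opening: 0.993
```

```bash
python3 tgt.py .517 -.2565 .02 -62 0
```

```text
7.175 q [-0.64  0.28  1.93  0.    0.93  2.01] pos [ 0.5183 -0.2571  0.0605]
[[-0.1, -0.1, 0.1], [-0.0012, 0.0009, 0.0405]] [array([-0.64,  0.34,  1.94,  0.  ,  0.86,  2.02])]
```

Request:
move_arm:
  plan:
    - [[0,0,0,0,0.001,0.02,0.085],[0,0,0,-0.001,0.001,0.04,0.085],[0,0,0,-0.001,0.001,0.0405,0.085],[0,0,0,-0.001,0.001,0.0405,0.02],[0,0,0,-0.001,0.001,0.0405,0.02]]
  force: 60

```text
time: 7.8
eef_pos: [0.5179, -0.2574, 0.0211]
tcp_rot: [0.858, -0.514, 0.002, -0.0]
contact_force: [-0.4, -0.0, 0.6]
opening: 0.597
```

```bash
python3 st.py
```

```text
7.8 [-6.370e-01  3.370e-01  1.941e+00  2.000e-03  8.580e-01  2.013e+00] [ 0.5179 -0.2574  0.0211] [ 0.858 -0.514  0.002 -0.   ] [-0.4 -0.   0.6] 0.597
```

Request:
move_arm:
  plan:
    - [[0,0,0,0,0,0,0.02],[0,0,0,0,0,0,0.02],[0,0,0,0,0,0,0.02],[0,0,0,0,0,0,0.02],[0,0,0,0,0,-0.01,0.02]]
  force: 60

```text
time: 8.43
eef_pos: [0.5163, -0.2561, 0.0294]
tcp_rot: [0.858, -0.514, 0.0, -0.001]
contact_force: [-1.3, 0.2, -4.0]
opening: 0.365
```

```bash
python3 st.py
python3 - <<'E'
from h import *
im=[read_camera("scene")[225:305,140:240],read_camera("side")[280:360,230:330]]
cv2.imwrite("pics/p3.png",np.hstack([cv2.resize(i,(400,320),interpolation=cv2.INTER_CUBIC) for i in im])[:,:,::-1])
E
```

```text
8.425 [-6.370e-01  3.220e-01  1.942e+00  2.000e-03  8.770e-01  2.013e+00] [ 0.5163 -0.2561  0.0294] [ 0.858 -0.514  0.    -0.001] [-1.3  0.2 -4. ] 0.365
```

View pics/p3.png

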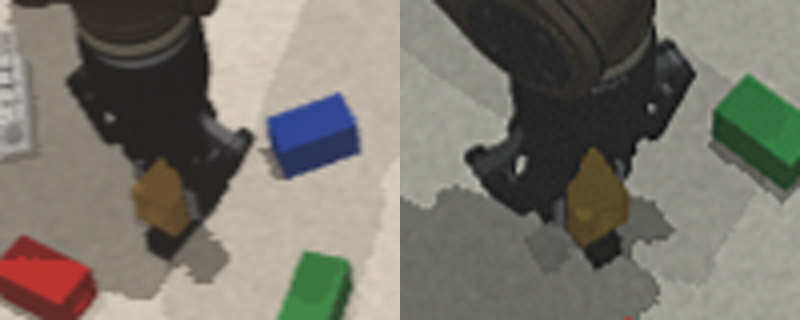

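```bash
cat > hd.py <<'E'
# hd.py midx midy midz heading frac_rot n : from now, go to hole-up pose w/ mid; print rows (frac f of rotation, f of mid translation)
from kin import *
import sys
MID=np.array([0,0,-.0155])
mx,my,mz,ph,fr=map(float,sys.argv[1:6])
s=log();R0=R.from_quat(s["tcp_rot"]);p=np.radians(ph);n=np.array([np.cos(p),np.sin(p),0]);up=np.array([0,0,1.])
B=np.stack([up,np.cross(n,up),n],1)
rv=(R0.inv()*R.from_matrix(B)).as_rotvec()
m0=s["eef_pos"]+R0.apply(MID); print(s["time"],"mid",m0.round(4),"rot left",np.degrees(rv).round(1),"tcp",s["eef_pos"].round(4),"F",s["contact_force"].round(1),"op",round(s["opening"],3),"q",s["qpos"].round(2))
X=R0.as_matrix()[:,0];print("hole axis",X.round(3))
for f in np.linspace(.2,1,5):
    Rr=R0*R.from_rotvec(rv*fr*f); m=m0+f*(np.array([mx,my,mz])-m0); t=m-Rr.apply(MID)
    c=ik(t,Rr); print(np.degrees(rv*fr*f).round(1).tolist(),R0.inv().apply(t-s["eef_pos"]).round(4).tolist(),"|",t.round(3),[q.round(2).tolist() for q in c])
E
python3 hd.py .505 -.22 .20 100 0.2
```

```text
8.525 mid [ 0.5175 -0.2569  0.0465] rot left [ 117.6   18.5 -117.2] tcp [ 0.5176 -0.257   0.031 ] F [-0.1 -0.7 -4.3] op 0.365 q [-0.64  0.32  1.94  0.    0.88  2.01]
hole axis [ 0.471 -0.882  0.003]
[4.7, 0.7, -4.7] [-0.0074, -0.0027, -0.0308] | [ 0.516 -0.249  0.062] [[-0.66, 0.24, 1.98, 0.09, 0.88, 1.85]]
[9.4, 1.5, -9.4] [-0.015, -0.0053, -0.0617] | [ 0.515 -0.241  0.093] [[-0.68, 0.16, 2.01, 0.19, 0.9, 1.69]]
[14.1, 2.2, -14.1] [-0.0227, -0.0079, -0.0926] | [ 0.513 -0.233  0.124] [[-0.71, 0.09, 2.03, 0.29, 0.94, 1.53]]
[18.8, 3.0, -18.8] [-0.0304, -0.0105, -0.1237] | [ 0.512 -0.225  0.155] [[-0.74, 0.02, 2.05, 0.38, 0.99, 1.38]]
[23.5, 3.7, -23.4] [-0.0383, -0.0131, -0.1549] | [ 0.51  -0.217  0.186] [[-0.77, -0.03, 2.06, 0.47, 1.05, 1.25]]
```

Request:
move_arm:
  plan:
    - [[0,0,0,0,0,-0.031,0.02],[5,1,-5,-0.01,-0.004,-0.062,0.02],[11,2,-11,-0.018,-0.006,-0.093,0.02],[17,3,-17,-0.028,-0.009,-0.124,0.02],[23,3.7,-23,-0.038,-0.013,-0.155,0.02]]

```text
time: 9.15
eef_pos: [0.5094, -0.2159, 0.1856]
tcp_rot: [0.925, -0.321, 0.131, -0.155]
contact_force: [-1.1, 1.1, -3.7]
opening: 0.367
```

```bash
python3 hd.py .49 -.14 .25 100 0.38
```

```text
9.15 mid [ 0.5041 -0.2191  0.1999] rot left [ 94.3  15.  -94.1] tcp [ 0.5094 -0.2159  0.1856] F [-1.1  1.1 -3.7] op 0.367 q [-0.76 -0.04  2.06  0.46  1.05  1.26]
hole axis [ 0.759 -0.635  0.144]
[7.2, 1.1, -7.2] [-0.0106, -0.0159, -0.0071] | [ 0.508 -0.199  0.197] [[-0.8, -0.07, 2.09, 0.6, 1.1, 1.03]]
[14.3, 2.3, -14.3] [-0.0214, -0.0318, -0.0144] | [ 0.506 -0.182  0.208] [[-0.83, -0.09, 2.12, 0.72, 1.16, 0.82]]
[21.5, 3.4, -21.5] [-0.0324, -0.0476, -0.022] | [ 0.504 -0.164  0.219] [[-0.86, -0.09, 2.14, 0.82, 1.25, 0.63]]
[28.7, 4.6, -28.6] [-0.0437, -0.0632, -0.0298] | [ 0.501 -0.147  0.23 ] [[-0.88, -0.08, 2.15, 0.91, 1.35, 0.45]]
[35.9, 5.7, -35.8] [-0.0552, -0.0787, -0.0378] | [ 0.498 -0.13   0.242] [[-0.89, -0.06, 2.15, 0.97, 1.45, 0.29]]
```

Request:
move_arm:
  plan:
    - [[7.2,1.1,-7.2,-0.0106,-0.016,-0.007,0.02],[14.3,2.3,-14.3,-0.021,-0.032,-0.0145,0.02],[21.5,3.4,-21.5,-0.032,-0.0475,-0.022,0.02],[28.7,4.6,-28.6,-0.0435,-0.063,-0.03,0.02],[35.9,5.7,-35.8,-0.055,-0.0785,-0.038,0.02]]

```text
time: 9.78
eef_pos: [0.4971, -0.1294, 0.2406]
tcp_rot: [0.878, 0.024, 0.307, -0.365]
contact_force: [-0.6, 0.6, -5.2]
opening: 0.362
```

```bash
python3 hd.py .47 -.02 .23 100 0.6
```

```text
9.775 mid [ 0.489  -0.1396  0.2491] rot left [ 58.3   9.4 -58.2] tcp [ 0.4971 -0.1294  0.2406] F [-0.6  0.6 -5.2] op 0.362 q [-0.89 -0.06  2.16  0.97  1.45  0.29]
hole axis [ 0.81  -0.183  0.557]
[7.0, 1.1, -7.0] [-0.0094, -0.018, 0.0157] | [ 0.493 -0.104  0.238] [[-0.88, -0.02, 2.17, 1.02, 1.53, 0.12]]
[14.0, 2.2, -14.0] [-0.019, -0.036, 0.0311] | [ 0.488 -0.079  0.236] [[-0.86, 0.02, 2.18, 1.06, 1.61, -0.04]]
[21.0, 3.4, -20.9] [-0.0288, -0.054, 0.0463] | [ 0.484 -0.054  0.233] [[-0.83, 0.07, 2.18, 1.08, 1.69, -0.19]]
[28.0, 4.5, -27.9] [-0.0389, -0.0718, 0.0614] | [ 0.478 -0.03   0.231] [[-0.79, 0.13, 2.17, 1.09, 1.76, -0.34]]
[35.0, 5.6, -34.9] [-0.0492, -0.0894, 0.0762] | [ 0.473 -0.005  0.228] [[-0.74, 0.18, 2.16, 1.09, 1.83, -0.49]]
```

Request:
move_arm:
  plan:
    - [[7,1.1,-7,-0.0094,-0.018,0.0157,0.02],[14,2.2,-14,-0.019,-0.036,0.031,0.02],[21,3.4,-21,-0.029,-0.054,0.0463,0.02],[28,4.5,-28,-0.039,-0.072,0.0614,0.02],[35,5.6,-35,-0.049,-0.0894,0.076,0.02]]

```text
time: 10.4
eef_pos: [0.4727, -0.0045, 0.2265]
tcp_rot: [0.667, 0.357, 0.421, -0.501]
contact_force: [0.1, -0.7, -3.7]
opening: 0.363
```

```bash
python3 hd.py .45 .12 .18 100 1
```

```text
10.4 mid [ 0.4696 -0.0195  0.2287] rot left [ 23.1   3.9 -23.1] tcp [ 0.4727 -0.0045  0.2265] F [ 0.1 -0.7 -3.7] op 0.363 q [-0.74  0.19  2.16  1.09  1.83 -0.49]
hole axis [0.391 0.053 0.919]
[4.6, 0.8, -4.6] [-0.0088, -0.008, 0.0276] | [0.468 0.024 0.217] [[-0.68, 0.22, 2.16, 1.09, 1.86, -0.6]]
[9.3, 1.5, -9.2] [-0.0178, -0.0159, 0.055] | [0.463 0.052 0.208] [[-0.62, 0.26, 2.16, 1.09, 1.88, -0.71]]
[13.9, 2.3, -13.9] [-0.0268, -0.0239, 0.0824] | [0.458 0.08  0.199] [[-0.56, 0.3, 2.15, 1.08, 1.89, -0.81]]
[18.5, 3.1, -18.5] [-0.0359, -0.0318, 0.1097] | [0.452 0.108 0.189] [[-0.49, 0.34, 2.13, 1.08, 1.9, -0.92]]
[23.1, 3.9, -23.1] [-0.0452, -0.0397, 0.1368] | [0.447 0.135 0.18 ] [[-0.42, 0.38, 2.11, 1.07, 1.91, -1.02]]
```

Request:
move_arm:
  plan:
    - [[4.6,0.8,-4.6,-0.009,-0.008,0.0276,0.02],[9.3,1.5,-9.2,-0.018,-0.016,0.055,0.02],[13.9,2.3,-13.9,-0.027,-0.024,0.0824,0.02],[18.5,3.1,-18.5,-0.036,-0.032,0.11,0.02],[23.1,3.9,-23.1,-0.045,-0.04,0.137,0.02]]

```text
time: 11.02
eef_pos: [0.4468, 0.1365, 0.1786]
tcp_rot: [0.454, 0.543, 0.454, -0.541]
contact_force: [0.7, -0.3, -4.0]
opening: 0.362
```

```bash
python3 hd.py .447 .19 .128 100 1
python3 - <<'E'
from h import *
s=get_state()
for n in("scene","side","wrist"): cv2.imwrite(f"pics/{n}4.png",read_camera(n)[:,:,::-1])
a=cv2.imread("pics/scene4.png")[85:225,230:370];b=cv2.imread("pics/side4.png")[80:220,160:300]
cv2.imwrite("pics/c4.png",np.hstack([cv2.resize(i,(400,400),interpolation=cv2.INTER_CUBIC) for i in(a,b)]))
print(proj(cam("wrist",s),[[.441,.258,.17],[.441,.258,.27]]))
E
```

```text
11.025 mid [0.4496 0.1212 0.1787] rot left [-0.1  0.2  0.1] tcp [0.4468 0.1365 0.1786] F [ 0.7 -0.3 -4. ] op 0.362 q [-0.42  0.39  2.12  1.07  1.91 -1.02]
hole axis [-0.002  0.002  1.   ]
[-0.0, 0.0, 0.0] [-0.0101, 0.0019, 0.0137] | [0.446 0.15  0.169] [[-0.4, 0.4, 2.12, 1.09, 1.89, -1.03]]
[-0.0, 0.1, 0.0] [-0.0202, 0.0038, 0.0273] | [0.446 0.164 0.158] [[-0.37, 0.42, 2.12, 1.1, 1.86, -1.05]]
[-0.0, 0.1, 0.0] [-0.0303, 0.0057, 0.041] | [0.445 0.178 0.148] [[-0.34, 0.44, 2.13, 1.12, 1.84, -1.06]]
[-0.1, 0.1, 0.1] [-0.0404, 0.0076, 0.0546] | [0.445 0.192 0.138] [[-0.32, 0.46, 2.13, 1.14, 1.82, -1.07]]
[-0.1, 0.2, 0.1] [-0.0505, 0.0095, 0.0683] | [0.444 0.205 0.128] [[-0.29, 0.49, 2.13, 1.16, 1.8, -1.09]]
[[297.7130539  212.6186848 ]
 [300.53390762  81.18315516]]
```

View pics/c4.png

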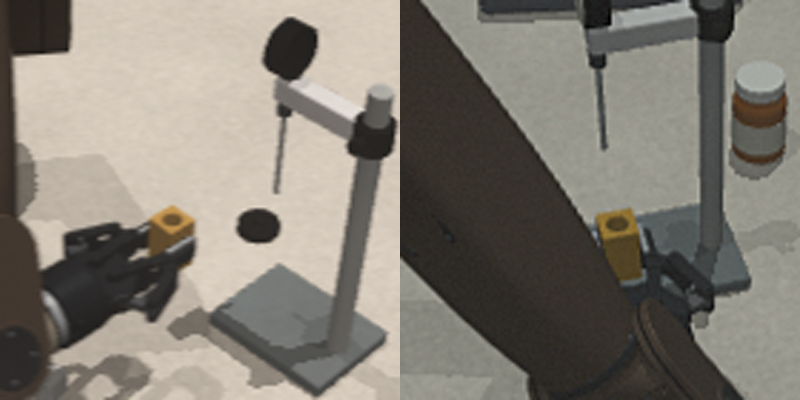

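View pics/wrist4.png

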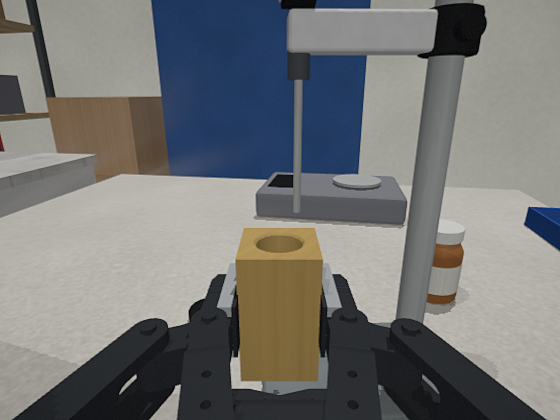

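Run:
```python
from h import *
s=get_state();C=cam("wrist",s);T=R.from_quat(s["tcp_rot"])
for dz in(-.0155,):
  P=np.array([[.028,-.016,dz-.016],[.028,.016,dz-.016],[.028,-.016,dz+.016],[.028,.016,dz+.016],[.028,0,dz]])
  print(proj(C,T.apply(P)+s["eef_pos"]).round(1))
im=read_camera("wrist")[215:280,225:335];cv2.imwrite("pics/w5.png",cv2.resize(im,None,fx=6,fy=6,interpolation=cv2.INTER_CUBIC)[:,:,::-1])
```

```text
[[233.9 255.3]
 [323.  255.4]
 [242.8 223.5]
 [314.3 223.6]
 [278.5 237.7]]
```

View pics/w5.png

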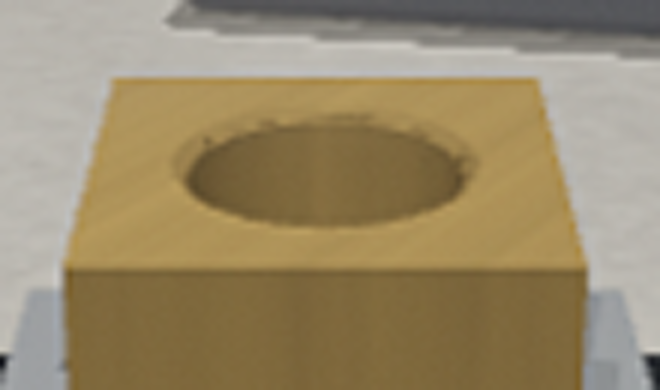

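Run:
```python
from h import *
s=get_state();C=cam("wrist",s);T=R.from_quat(s["tcp_rot"])
ob=np.array([[235.8,259.7],[322.5,259.7],[243.7,228],[314.7,228]])
def f(p):
  P=np.array([[.028,-.016,-.016],[.028,.016,-.016],[.028,-.016,.016],[.028,.016,.016]])+p
  return (proj(C,T.apply(P)+s["eef_pos"])-ob).ravel()
r=least_squares(f,[0,0,-.0155]);print(r.x.round(4),r.fun.round(1))
f2=lambda p:f([p[0],p[1],-.0155]);r=least_squares(f2,[0,0]);print(r.x.round(4),r.fun.round(1))
# rod lateral via wrist: rod tip pixel
cam_o=C[1][:3,3]
o,d=ray(C,(297,212));n=np.array([np.cos(np.radians(100)),np.sin(np.radians(100)),0])
print(o+d*((np.array([.441,.258,.17])-o)@n)/(d@n))
```

```text
[-0.0029  0.0003 -0.0132] [-0.1  0.1  0.2  0.2  0.4 -0.2 -0.5 -0.2]
[-0.0019  0.0003] [-1.   0.4  1.1  0.5 -0.2 -0.5  0.1 -0.4]
[0.44054038 0.25791896 0.17123228]
```

```bash
sed -i 's/^MID=.*/MID=np.array([-.002,0,-.0145])/' hd.py; python3 hd.py .4405 .258 .128 100 1
```

```text
11.225 mid [0.4494 0.1217 0.1774] rot left [ 0.   0.1 -0.1] tcp [0.4469 0.136  0.1794] F [-0.4  0.2 -3.3] op 0.364 q [-0.42  0.38  2.12  1.07  1.91 -1.02]
hole axis [0.002 0.002 1.   ]
[0.0, 0.0, -0.0] [-0.0098, 0.003, 0.0272] | [0.445 0.163 0.17 ] [[-0.37, 0.4, 2.13, 1.11, 1.87, -1.03]]
[0.0, 0.0, -0.0] [-0.0197, 0.006, 0.0543] | [0.443 0.19  0.16 ] [[-0.32, 0.41, 2.14, 1.15, 1.84, -1.04]]
[0.0, 0.0, -0.1] [-0.0295, 0.009, 0.0815] | [0.442 0.218 0.15 ] [[-0.27, 0.43, 2.14, 1.19, 1.8, -1.05]]
[0.0, 0.1, -0.1] [-0.0394, 0.012, 0.1087] | [0.44  0.245 0.14 ] [[-0.21, 0.45, 2.15, 1.24, 1.77, -1.06]]
[0.0, 0.1, -0.1] [-0.0492, 0.015, 0.1359] | [0.438 0.272 0.13 ] [[-0.16, 0.47, 2.14, 1.28, 1.73, -1.07]]
```

Descend first, then go forward under the rod.

Request:
move_arm:
  plan:
    - [[0,0,0,-0.025,0.002,0.015,0.02],[0,0,0,-0.049,0.005,0.04,0.02],[0,0,0,-0.049,0.009,0.08,0.02],[0,0,0,-0.049,0.013,0.115,0.02],[0,0,0,-0.049,0.015,0.136,0.02]]

```text
time: 11.85
eef_pos: [0.4383, 0.2728, 0.1302]
tcp_rot: [0.456, 0.542, 0.454, -0.541]
contact_force: [-0.4, -0.7, -4.7]
opening: 0.366
```

```bash
python3 hd.py .4405 .258 .158 100 1
python3 - <<'E'
from h import *
s=get_state()
for n in("scene","side","wrist"): cv2.imwrite(f"pics/{n}6.png",read_camera(n)[:,:,::-1])
a=cv2.imread("pics/scene6.png")[95:205,270:380];b=cv2.imread("pics/side6.png")[80:190,175:285];c=cv2.imread("pics/wrist6.png")[100:310,180:390]
cv2.imwrite("pics/c6.png",np.hstack([cv2.resize(i,(266,400),interpolation=cv2.INTER_CUBIC) if 0 else cv2.resize(i,(266,266),interpolation=cv2.INTER_CUBIC) for i in(a,b,c)]))
E
```

```text
11.85 mid [0.4408 0.2585 0.1282] rot left [ 0.1  0.2 -0.1] tcp [0.4383 0.2728 0.1302] F [-0.4 -0.7 -4.7] op 0.366 q [-0.15  0.47  2.14  1.28  1.73 -1.06]
hole axis [0.002 0.004 1.   ]
[0.0, 0.0, -0.0] [0.006, -0.0001, -0.0001] | [0.438 0.273 0.136] [[-0.15, 0.45, 2.15, 1.29, 1.74, -1.05]]
[0.0, 0.1, -0.0] [0.0119, -0.0002, -0.0002] | [0.438 0.273 0.142] [[-0.15, 0.44, 2.15, 1.29, 1.74, -1.04]]
[0.0, 0.1, -0.1] [0.0179, -0.0003, -0.0003] | [0.438 0.272 0.148] [[-0.15, 0.43, 2.15, 1.29, 1.74, -1.03]]
[0.1, 0.1, -0.1] [0.0239, -0.0003, -0.0004] | [0.438 0.272 0.154] [[-0.16, 0.41, 2.15, 1.29, 1.75, -1.02]]
[0.1, 0.2, -0.1] [0.0298, -0.0004, -0.0005] | [0.438 0.272 0.16 ] [[-0.16, 0.4, 2.16, 1.29, 1.75, -1.01]]
```

View pics/c6.png

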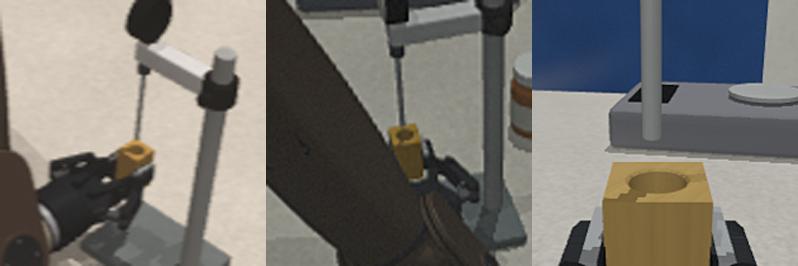

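View pics/wrist6.png

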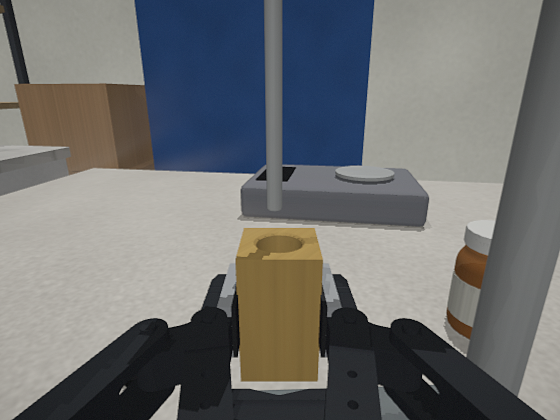

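```bash
python3 - <<'E'
from h import *
s=get_state();C=cam("wrist",s);im=read_camera("wrist").astype(float);T=R.from_quat(s["tcp_rot"])
for r in(40,80,120,150):
    L=im[r,250:300,2]; print(r,L[8:40].astype(int).tolist())
P=proj(C,[[.4405,.258,z] for z in(.17,.2,.22,.24)]);print(P.round(1))
K,E=C
for z in(.17,.2,.22,.24):
    p=np.array([.4405,.258,z]);a=proj(C,p+np.array([.003,0,0])*1)[0]-proj(C,p-np.array([.003,0,0]))[0];print(z,np.linalg.norm(a).round(2))
print(proj(C,T.apply([[.026,0,-.0145]])+s["eef_pos"]))
E
python3 - <<'E'
import cv2
a=cv2.imread("pics/wrist6.png")[180:270,220:340]
cv2.imwrite("pics/c7.png",cv2.resize(a,None,fx=6,fy=6,interpolation=cv2.INTER_CUBIC))
E
```

```text
40 [96, 94, 94, 97, 95, 90, 95, 105, 110, 113, 114, 117, 119, 120, 120, 119, 115, 111, 111, 108, 105, 102, 96, 92, 94, 95, 95, 94, 96, 94, 95, 95]
80 [96, 96, 97, 97, 96, 96, 93, 104, 109, 113, 116, 119, 120, 121, 122, 121, 117, 113, 112, 109, 107, 104, 97, 93, 94, 93, 93, 94, 95, 93, 93, 95]
120 [98, 99, 98, 98, 98, 100, 95, 99, 108, 113, 116, 119, 123, 121, 121, 120, 117, 114, 114, 111, 106, 105, 99, 96, 96, 97, 93, 96, 94, 96, 94, 94]
150 [99, 98, 100, 100, 98, 97, 97, 95, 105, 112, 116, 120, 121, 122, 121, 121, 117, 114, 113, 111, 107, 104, 100, 96, 96, 96, 96, 95, 96, 97, 97, 97]
[[278.1 209.6]
 [278.  132. ]
 [278.   73.4]
 [277.9   8. ]]
0.17 14.99
0.2 16.12
0.22 16.99
0.24 17.97
[[278.49527916 241.28449559]]
```

View pics/c7.png

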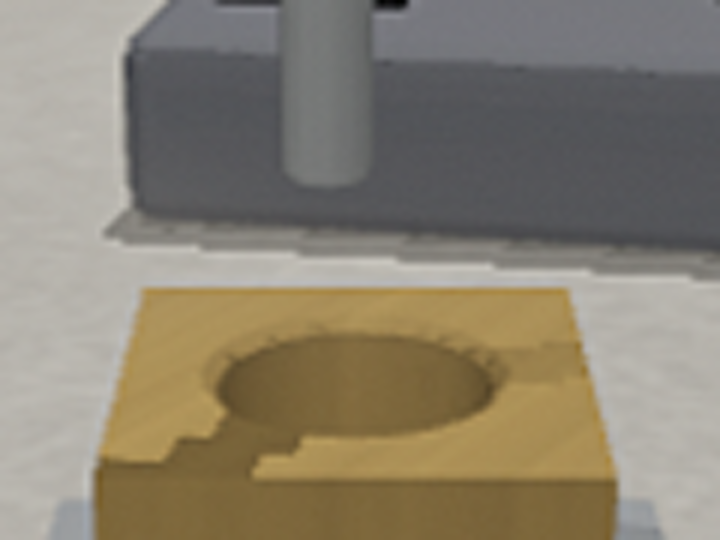

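Request:
move_arm:
  plan:
    - [[0,0,0,0.003,-0.001,0,0.02],[0,0,0,0.006,-0.0018,0,0.02],[0,0,0,0.009,-0.0018,0,0.02],[0,0,0,0.012,-0.0018,0,0.02],[0,0,0,0.012,-0.0018,0,0.02]]

```text
time: 12.68
eef_pos: [0.4369, 0.2714, 0.1426]
tcp_rot: [0.456, 0.542, 0.454, -0.541]
contact_force: [0.3, -0.2, -4.1]
opening: 0.36
```

```bash
python3 st.py
python3 - <<'E'
from h import *
s=get_state()
for n in("scene","side","wrist"): cv2.imwrite(f"pics/{n}8.png",read_camera(n)[:,:,::-1])
a=cv2.imread("pics/scene8.png")[125:175,300:350];b=cv2.imread("pics/side8.png")[105:155,205:255];c=cv2.imread("pics/wrist8.png")[180:270,235:325]
cv2.imwrite("pics/c8.png",np.hstack([cv2.resize(i,(266,266),interpolation=cv2.INTER_CUBIC) for i in(a,b,c)]))
for n in("scene","side"): print(n,proj(cam(n),[[.4387,.258,.17],[.4387,.258,.1682],[.4387,.263,.1682]]).round(2).tolist())
E
```

```text
12.675 [-0.158  0.437  2.153  1.285  1.74  -1.043] [0.4369 0.2714 0.1426] [ 0.456  0.542  0.454 -0.541] [ 0.3 -0.2 -4.1] 0.36
scene [[326.41, 152.84], [326.36, 153.31], [327.72, 152.74]]
side [[230.86, 131.69], [230.9, 132.2], [230.86, 130.94]]
```

View pics/c8.png

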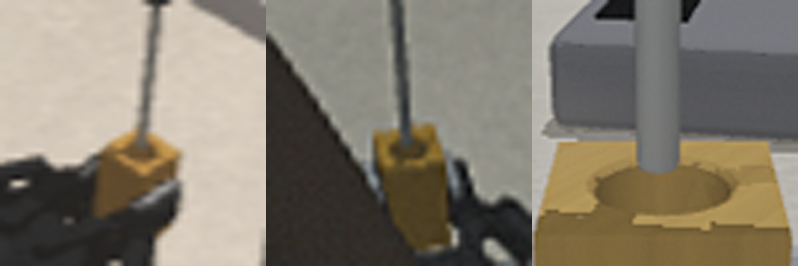

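Request:
move_arm:
  plan:
    - [[0,0,0,0.002,-0.0003,0,0.02],[0,0,0,0.004,-0.0003,0,0.02],[0,0,0,0.006,-0.0003,0,0.02],[0,0,0,0.008,-0.0003,0,0.02],[0,0,0,0.008,-0.0003,0,0.02]]

```text
time: 13.45
eef_pos: [0.4365, 0.2715, 0.1505]
tcp_rot: [0.456, 0.542, 0.454, -0.541]
contact_force: [0.4, -1.0, -4.0]
opening: 0.364
```

```bash
python3 st.py
python3 - <<'E'
from h import *
cv2.imwrite("pics/wrist9.png",read_camera("wrist")[:,:,::-1])
for n in("scene","side"): cv2.imwrite(f"pics/{n}9.png",read_camera(n)[:,:,::-1])
a=cv2.imread("pics/scene9.png")[120:170,300:350];b=cv2.imread("pics/side9.png")[105:155,205:255];c=cv2.imread("pics/wrist9.png")[190:270,240:320]
cv2.imwrite("pics/c9.png",np.hstack([cv2.resize(i,(266,400),interpolation=cv2.INTER_CUBIC)  if 0 else cv2.resize(i,(266,266),interpolation=cv2.INTER_CUBIC) for i in(a,b,c)]))
E
```

```text
13.45 [-0.158  0.417  2.158  1.287  1.744 -1.028] [0.4365 0.2715 0.1505] [ 0.456  0.542  0.454 -0.541] [ 0.4 -1.  -4. ] 0.364
```

View pics/c9.png

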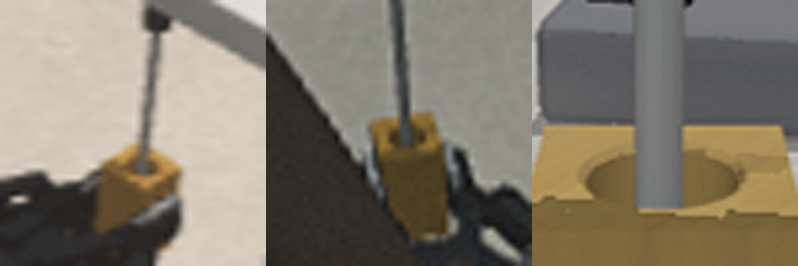

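Request:
move_arm:
  plan:
    - [[0,0,0,0.004,0,0,0.02],[0,0,0,0.008,0,0,0.02],[0,0,0,0.012,0,0,0.02],[0,0,0,0.016,0,0,0.02],[0,0,0,0.02,0,0,0.02]]

```text
time: 14.22
eef_pos: [0.4364, 0.2716, 0.1706]
tcp_rot: [0.456, 0.542, 0.454, -0.541]
contact_force: [0.7, -0.4, -4.7]
opening: 0.361
```

```bash
python3 st.py; python3 st.py
```

```text
14.225 [-0.158  0.369  2.165  1.294  1.755 -0.989] [0.4364 0.2716 0.1706] [ 0.456  0.542  0.454 -0.541] [ 0.7 -0.4 -4.7] 0.361
14.225 [-0.158  0.369  2.165  1.294  1.755 -0.989] [0.4364 0.2716 0.1706] [ 0.456  0.542  0.454 -0.541] [ 0.7 -0.4 -4.7] 0.361
```

```bash
cat > favg.py <<'E'
from h import *
F=[];W=[]
for i in range(8):
    im=read_camera("wrist"); s=get_state();F.append(s["contact_force"]);W.append(s["wrist_torque"])
print(s["time"],s["eef_pos"].round(4),"F",np.mean(F,0).round(2),"+-",(np.std(F,0)/8**.5).round(2),"M",np.mean(W,0).round(3),"op",round(s["opening"],3))
E
python3 favg.py
```

```text
14.625 [0.4363 0.2716 0.1701] F [-0.04  0.06 -3.63] +- [0.16 0.2  0.13] M [-1.094 -0.165 -0.008] op 0.364
```

Request:
move_arm:
  plan:
    - [[0,0,0,0.002,0,0,0.02],[0,0,0,0.004,0,0,0.02],[0,0,0,0.006,0,0,0.02],[0,0,0,0.008,0,0,0.02],[0,0,0,0.01,0,0,0.02]]

```text
time: 15.25
eef_pos: [0.4363, 0.2716, 0.1799]
tcp_rot: [0.456, 0.542, 0.453, -0.541]
contact_force: [0.2, 0.5, -5.8]
opening: 0.363
```

```bash
python3 favg.py
```

```text
15.65 [0.4363 0.2716 0.18  ] F [ 0.46 -0.01 -5.56] +- [0.14 0.13 0.22] M [-1.347 -0.245 -0.05 ] op 0.364
```

Request:
move_arm:
  plan:
    - [[0,0,0,0.001,0,0,0.02],[0,0,0,0.002,0,0,0.02],[0,0,0,0.003,0,0,0.02],[0,0,0,0.004,0,0,0.02],[0,0,0,0.0045,0,0,0.02]]

```text
time: 16.27
eef_pos: [0.4363, 0.2716, 0.1845]
tcp_rot: [0.456, 0.542, 0.454, -0.541]
contact_force: [0.7, -0.4, -6.5]
opening: 0.369
```

```bash
python3 favg.py; python3 favg.py
python3 - <<'E'
from h import *
s=get_state();C=cam("wrist",s)
cv2.imwrite("pics/wrist10.png",read_camera("wrist")[:,:,::-1])
for n in("scene","side"): cv2.imwrite(f"pics/{n}10.png",read_camera(n)[:,:,::-1])
a=cv2.imread("pics/scene10.png")[85:165,290:370];b=cv2.imread("pics/side10.png")[75:155,190:270]
cv2.imwrite("pics/c10.png",np.hstack([cv2.resize(i,(400,400),interpolation=cv2.INTER_CUBIC) for i in(a,b)]))
E
```

```text
16.675 [0.4363 0.2716 0.1844] F [ 0.21 -0.03 -6.26] +- [0.16 0.11 0.17] M [-1.487 -0.278 -0.068] op 0.363
17.075 [0.4363 0.2716 0.1845] F [ 0.24 -0.47 -6.59] +- [0.14 0.13 0.11] M [-1.494 -0.286 -0.074] op 0.363
```

View pics/c10.png

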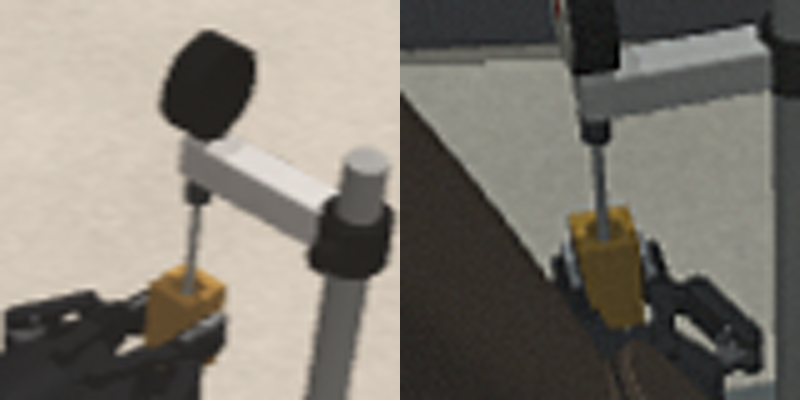

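View pics/wrist10.png

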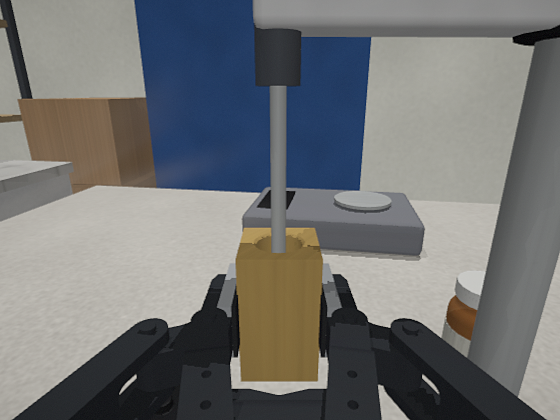

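Run:
```python
import cv2
a=cv2.imread("pics/wrist6.png")[210:300,225:335];b=cv2.imread("pics/wrist10.png")[210:300,225:335]
import numpy as np
cv2.imwrite("pics/c11.png",cv2.resize(np.hstack([a,b]),None,fx=3.5,fy=3.5,interpolation=cv2.INTER_CUBIC))
```

```text
(no output)
```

View pics/c11.png

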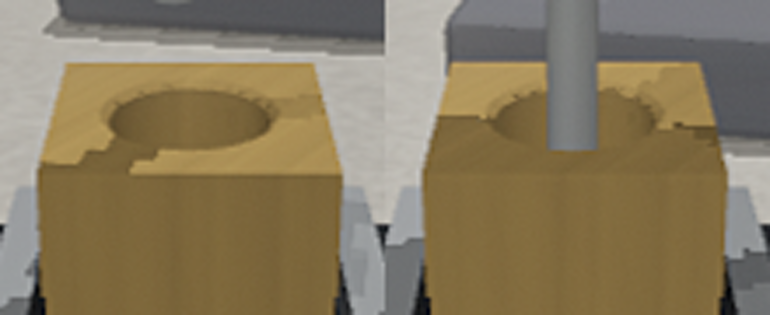

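The spacer has not moved in the grip; the darker band on it is a shadow. The rod stands inside the hole, so I am handing in.

```bash
python3 -c "
from plant import *
s=get_state();print(s['time'],abs(s['dq']).max());print(ticket.sign_off())"
```

```text
17.225 0.0016912656907354423
the job is handed in; nothing more can be done
None
```

The brass spacer is held upright with its blind hole facing up. The gauge rod stands on the hole floor, lifted about 6–7.5 mm. I handed the job in at 17.2 s and got no verdict back, as expected.

**How it went:** I told the brass spacer apart from the red, blue and green look-alikes. Wrist views showed a solid end and, at about −62°, the hole end. I gripped it across its width at 60 N, lifted it and turned it hole-up in the air. I then moved it in low under the rod and raised it. The rod entered the hole with no force change, then met the floor at about the predicted height, which confirmed the right end.

**Last checks:**
- **Lift:** the vertical force changed by about 2.8 N, which means about 7.5 mm. The geometry gave about 6.5 mm and the wrist moment about 6 mm. They differ slightly, but all lie within 3–12 mm.
- **Hold:** the hole axis was within about 0.3° of vertical by the tool pose, the spacer had not slipped in the fingers, and the arm was still.
- **Not certain:** the rod's sideways position in the hole was centred to about 1 mm. Along the gripper direction I could only judge it to a few millimetres. The networks' first hits for `spacer_mid` and `rod_tip` in some views were wrong (decoys or other things), so I used my own pixel readings instead.

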